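# Match and lock the slab roller's left adjuster

## Robot

A 6-joint arm with a two-finger parallel gripper is mounted at the origin on the work surface. World frame = base frame: x ahead of the robot, y to its left, z up, the work surface at z = 0. Lengths are in m, angles in degrees, forces in N, time in s.
With the tool pointing down it reaches from about 0.3 to 0.875 m from the base axis. Payload 6.4 kg.
Tool frame: the origin (TCP) lies between the finger pads; the fingertips stand 19 mm ahead of it and the grasp point (between the pads) is the TCP; y points along the fingers, x is the direction in which the jaws open and shut, and the axes are right-handed (so a half turn about y gives the same grasp; the last joint's range is limited). The gripper opens to 85 mm and grips with 20 to 120 N. Pads are 22 mm wide; open, the fingers measure 114 mm over their backs; the gripper's body (76 mm by 85 mm) begins 54 mm behind the grasp point. The pads swing forward as they close: fully open they stand 13 mm farther back than shut.
Start: joints at [57.909, 10.359, 92.074, -0, 77.567, -11.82], TCP at [0.199, 0.539, 0.25] pointing down, gripper open.
Joint ranges: [-171.53, 171.53], [-51.25, 118.39], [17.06, 147.69], [-65.23, 245.23], [0, 150.52], [-178.68, 178.68]. Speed limits (degrees/s): [147.25, 147.25, 172.46, 180, 180, 180].

## Interface

Orientations are given as a 3x3 rotation matrix whose columns are the frame's x, y, z axes.
In Python, from cell import bot, optics gives the robot as it stands.
- The arm moves only by the tool carry_out, never from a script. Its argument "increments" is a list of rows, each a list of 4 numbers: the shift along the world's x, y, z each as a share of 0.5 m, from -1 to 1, then the turn about the world's z as a share of 1.5 rad, from -1 to 1. A call has 1 to 8 rows; each row is the pose to reach, as a shift and turn from the pose commanded when the call began; what a row does not reach only later rows make up. A row lasts 1/10 s, in which the tool goes at most 50 mm and 8.59 degrees, less where a joint would pass 70% of its speed; a pose out of reach is approached as far as the arm can. A call with a number of a shift or a turn outside -1 to 1 is refused whole. A call with a gripper value outside its range is refused whole. "claw" is the closure, from 0 (fully open) to 1 (shut), set as the call begins (left out, the last holds). The fingers move at their own pace and stop on an object; "force" is the grip in N (left out, the last holds). Time passes only in rows, so rows that repeat a pose let the fingers close. It gives the time, the measured TCP pose, the force and the opening at its end, in the units of the state.
- bot.get_state(): the state, without advancing time (a new reading comes with each control period).
- optics.capture(name): name is "scene" or "side" or "wrist"; returns a dict with "img" (420x560x3 uint8, red, green, blue), "fx", "fy", "cx", "cy" (pixels), "R" (3x3) and "t" (3): a world point X has camera coordinates R X + t. Camera axes: x right, y down, z forward; pixel columns grow to the right and rows downward; lengths in m; the calibration is good to about 2 mm. A picture is of the moment at which its call begins. There is no depth.
- bot.hand_in(): hands the job in, once; it reports no verdict.
The state is a dict: "clock": time; "q": joint angles; "qvel": joint speeds; "joint_torque": joint torques, N m; "eef_pos": TCP position; "ee_rot": TCP orientation; "contact_force": force on the tool from outside, world axes, zero at the start; "wrist_torque": the same for the moment, N m; "finger_gap": finger opening in m.
Only numpy, scipy, OpenCV 4.12 (cv2) and the standard library are available. Lean on these libraries where they do the work, as an engineer would, in place of code of your own. Each camera call takes 0.05 s, during which the arm holds its last target.

## Task

The slab roller's two ends are out of step. Turn the bar handle on its left-hand screw until it points the same way as the one on the right, then run the left lever jam nut all the way down its screw and nip it up tight against the frame, so that it stays tight and the setting is kept. Leave the right-hand end and the things lying about where they are.

Things in the scene. Friction and masses are not known exactly. Their poses are not given: they have to be found in the camera images.
- roller: The bench slab roller, fixed. Origin on the table under the left screw; z up, -y along the steel roller to the right-hand end (the robot's right, screw 400 mm away), -x side to the robot. Plywood bed 380 x 340 mm, top at 58 mm; two grey end frames, top at 150 mm, each with an upright 18 mm screw and a 110 mm dial plate marked every 15 degrees
- left_knob_grip (a point): Middle of the black bar handle on the left screw (on its axis, 225 mm above the table). Bar 14 mm thick, 22 mm high (11 mm up and down from here), pinched across its thickness from above. Its nose, a V-shaped end with a white line on top, points along this point's -x, 32 mm from the axis; the square end reaches 27 mm. Below: a 13 mm neck, 13 mm long, and 32 to 37 mm down the nut's top
- right_knob_grip (a point): The same point of the right-hand end's identical handle, which is set and locked: its -x axis is the direction in which the left one has to point
- right_knob_nose (a point): Nose tip of the right-hand handle, 31 mm from its screw axis
- left_knob (a joint): Turn of the left handle, rad, growing clockwise seen from above; 0: nose along the roller's -x. Range -0.3 to 1.9. Takes about 0.1 N m, stays where it is left, and moves less than 2 mm up or down. It starts 0.4 to 1.5 short of the right one
- right_knob (a joint): The same for the right-hand handle (0.75 to 1.5)
- left_nut (a joint): Run of the left jam nut, rad, growing clockwise seen from above, which runs it down (5 mm a turn). Starts at -5.2 to -3.2 and stops at 0, where the nut meets the boss. Runs at 0.15 N m (2 N on the lever) and stays where it is left. Nut and screw do not turn each other
- left_nut_ball (a point): Centre of the 24 mm black ball at the end of the left nut's lever, 95 mm out from the screw axis, 210 mm above the table with the nut down (to 5 mm higher when up). The lever, a straight 12 mm steel rod, runs out along this point's x and rises: 80 mm out its centre is 6 mm, 30 mm out 28 mm lower than the ball. Nut: a hexagon, 34 mm across flats, 20 mm high
- bowl: Grey bisque bowl, 84 mm wide, 40 mm high, standing on the bed
- tile: Terracotta tile, 80 x 80 x 12 mm, on the bed behind the roller
- rib: Wooden rib, 90 x 45 x 6 mm, on the bed
- tub: Yellow plastic tub, 88 mm wide, 37 mm high, on the table at the left
- spanner: Steel spanner, 180 mm long, on the table at the left
- pin: Wooden rolling pin, 48 mm thick, 300 mm long, on the table at the right
- stylus: Blue ball stylus, 145 mm long, on the table at the left
- left_seat (a point): Centre of the top of the left end's fixed threaded boss (38 mm wide, 168 mm above the table, on the screw axis), against which the jam nut is to be locked. Only the nut with its lever, the screw and its handle stand higher at this end; under the boss, 14 mm lower, is the dial plate
- left_nut_nip (a joint): Further clockwise turn of the nut and lever once the nut has met the boss, rad: the tightening. 0 at first, at most 0.5 (dead stop). It starts at 0.5 N m (6 N on the lever, 80 mm out) and takes 0.6 N m (8 N) for 0.12, 0.75 N m (10 N) for 0.3; it does not spring back when let go. Below 0.12 the nut is not tight

How it is judged:
By the outcome, as a careful person would: the job done as asked, in the order asked, and still so for the second after the job is handed in, with the robot touching nothing.
It also fails if it takes over 64 s, if anything falls off the work surface, if the arm or the gripper's body presses on something with over 40 N, if the wrist force passes 120 N, or if a joint passes its speed limit or range.

## Working session

There is one attempt and no reset: what is moved stays moved. The work goes in short steps, Python scripts to look and compute and a tool call to move; the robot and the scene stay as the last step left them, time stands still between calls to the robot, and variables do not carry over. Pictures are saved under pics/ and viewed, and the job is handed in when it is done.

Besides the shell and the picture viewer there is one more tool, called as name(argument=value, ...), one argument or row to a line, values as JSON. carry_out: Moves the arm, as the interface text tells. Its arguments: {"type":"object","properties":{"increments":{"type":"array","items":{"type":"array","items":{"type":"number"}}},"claw":{"type":"number"},"force":{"type":"number"}},"required":["increments"]}

```bash
mkdir -p pics; ls; cat > h.py <<'E'
from cell import bot, optics
import numpy as np, cv2, pickle
def cap(n,save):
    c=optics.capture(n); cv2.imwrite(f'pics/{save}.png',c['img'][:,:,::-1]); pickle.dump(c,open(f'pics/{save}.pkl','wb')); return c
def load(s): return pickle.load(open(f'pics/{s}.pkl','rb'))
def ray(c,u,v):
    R=np.array(c['R']);t=np.array(c['t'])
    d=R.T@np.array([(u-c['cx'])/c['fx'],(v-c['cy'])/c['fy'],1]); return -R.T@t,d/np.linalg.norm(d)
def onz(c,u,v,z):
    o,d=ray(c,u,v); return o+d*(z-o[2])/d[2]
def tri(obs):
    A=np.zeros((3,3));b=np.zeros(3);L=[]
    for c,u,v in obs:
        o,d=ray(c,u,v);P=np.eye(3)-np.outer(d,d);A+=P;b+=P@o;L.append((o,d,P))
    X=np.linalg.solve(A,b); return X,[np.linalg.norm(P@(X-o)) for o,d,P in L]
def proj(c,X):
    p=np.array(c['R'])@np.array(X)+np.array(c['t']); return c['fx']*p[0]/p[2]+c['cx'],c['fy']*p[1]/p[2]+c['cy']
E
python3 - <<'E'
from h import *
for n in ['scene','side','wrist']: 
    c=cap(n,n+'0'); o,d=ray(c,280,210); print(n,o,d,c['fx'])
print(bot.get_state())
E
```

```text
pics
scene [ 1.3758693  -0.95602422  0.97795401] [-0.57667357  0.61984938 -0.53219765] 462.02521763251076
side [0.3673721  1.19007744 0.97230556] [ 0.10810751 -0.8258017  -0.55350187] 511.27633164127
wrist [0.12560965 0.56628763 0.37382243] [ 0.29393968 -0.09408295 -0.95118235] 326.6072526742455
{'clock': 0.15, 'q': array([ 5.79090622e+01,  1.03915335e+01,  9.21188130e+01, -2.15239573e-03,
        7.75669972e+01, -1.18206085e+01]), 'qvel': array([-0.04796713, -0.18385258, -0.15682743, -0.10963325,  0.0450823 ,
        0.0227725 ]), 'joint_torque': array([-7.71801169e-04, -4.45267081e+01, -3.51691031e+01, -4.00719609e-04,
        5.97283899e-03,  2.87052675e-07]), 'eef_pos': array([0.19899086, 0.53904447, 0.24959412]), 'ee_rot': array([[ 3.46441853e-01, -6.86075221e-04, -9.38071198e-01],
       [ 9.38070507e-01, -1.16313496e-03,  3.46442449e-01],
       [-1.32878899e-03, -9.99999088e-01,  2.40628299e-04]]), 'contact_force': array([ 0.30556413, -0.10095088,  0.26998331]), 'wrist_torque': array([-0.03861067,  0.00629276,  0.02841253]), 'finger_gap': 0.08518665639768423}
```

View pics/scene0.png

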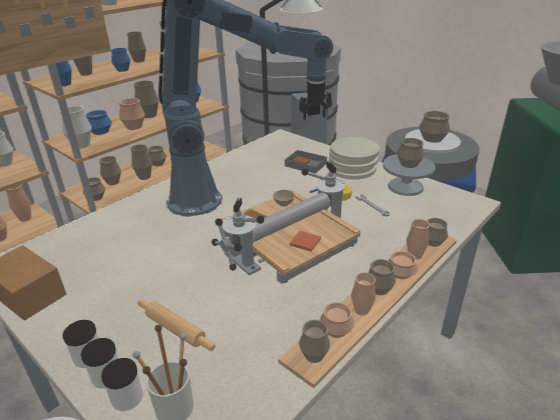

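View pics/side0.png

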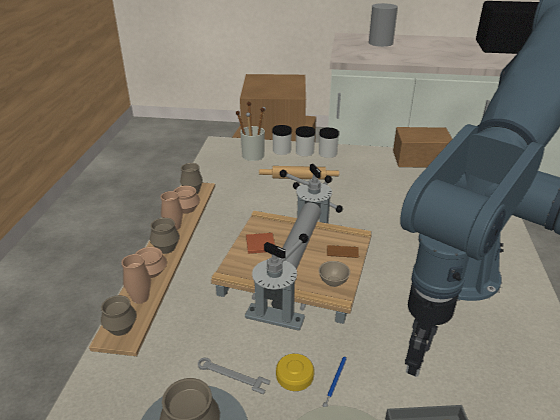

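View pics/wrist0.png

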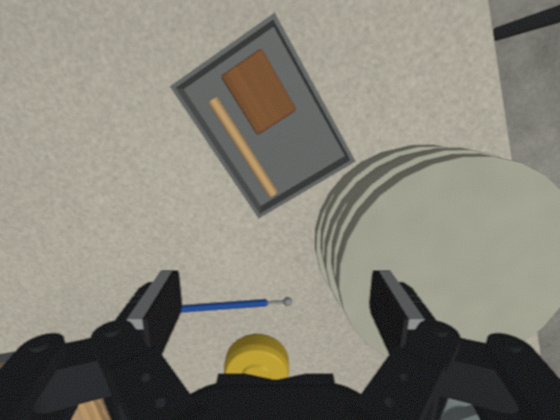

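```bash
python3 - <<'E'
import cv2,numpy as np
s=cv2.imread('pics/side0.png');c=cv2.imread('pics/scene0.png')
a=cv2.resize(s[225:305,235:335],(400,300),interpolation=cv2.INTER_CUBIC) if 0 else cv2.resize(s[225:300,235:335],(400,300),interpolation=cv2.INTER_CUBIC)
b=cv2.resize(s[150:225,265:365],(400,300),interpolation=cv2.INTER_CUBIC)
d=cv2.resize(c[160:235,280:380],(400,300),interpolation=cv2.INTER_CUBIC)
e=cv2.resize(c[190:265,195:295],(400,300),interpolation=cv2.INTER_CUBIC)
cv2.imwrite('pics/z0.png',np.vstack([np.hstack([a,b]),np.hstack([d,e])]))
E
```

```text
(no output)
```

View pics/z0.png

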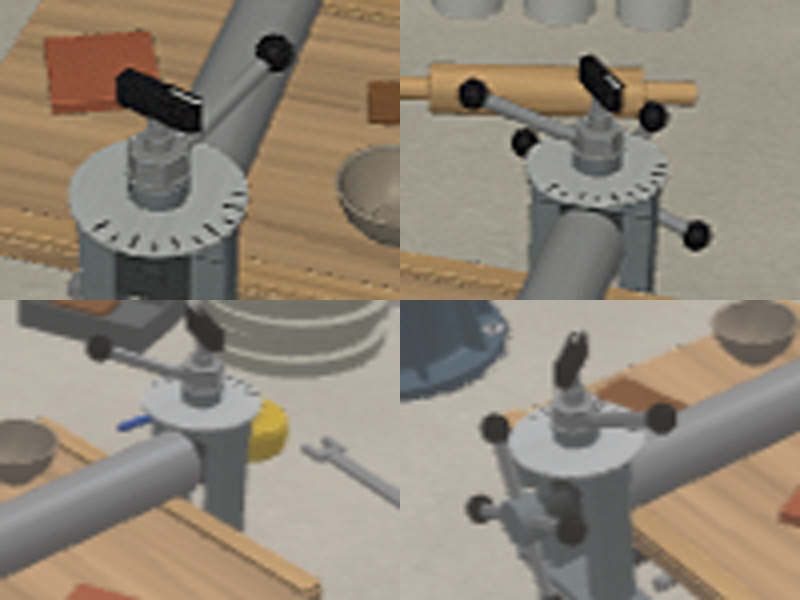

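```bash
python3 - <<'E'
from h import *
s=load('side0');c=load('scene0');w=load('wrist0')
for o in [((276,250),(331.5,167)),((303.7,238),(304.7,171.7)),((315,170.7),(237.5,205)),((265+73/4,150+93/4),(195+262/4,190+118/4))]:
    print(tri([(s,*o[0]),(c,*o[1])]))
    print(onz(s,*o[0],.225),onz(c,*o[1],.225))
# cam in tool frame
st=bot.get_state();R=np.array(st['ee_rot'])
o,d=ray(w,280,210);print('cam rel world',o-st['eef_pos'],'in tool',R.T@(o-st['eef_pos']),R.T@d)
E
```

```text
(array([0.50332181, 0.25153227, 0.22668839]), [np.float64(0.00429790825372686), np.float64(0.004297908253726825)])
[0.50023218 0.2458147  0.225     ] [0.50675268 0.25354135 0.225     ]
(array([0.44227352, 0.17898026, 0.21555199]), [np.float64(0.0020205608513590677), np.float64(0.0020205608513588352)])
[0.43979002 0.18969136 0.225     ] [0.4565254  0.16439539 0.225     ]
(array([ 0.43861744, -0.14441467,  0.22636579]), [np.float64(0.0013117369685535193), np.float64(0.0013117369685535696)])
[ 0.43782829 -0.14863174  0.225     ] [ 0.4388148  -0.14326966  0.225     ]
(array([ 0.53398816, -0.14141311,  0.21172058]), [np.float64(0.002142504371248021), np.float64(0.0021425043712480136)])
[ 0.52962115 -0.12071098  0.225     ] [ 0.55135664 -0.15581896  0.225     ]
cam rel world [-0.07338121  0.02724316  0.1242283 ] in tool [-3.13877313e-05 -1.24209530e-01  7.83048822e-02] [ 0.01484049  0.95108925 -0.30855956]
```

carry_out(
  increments=[
    [0.1, -0.09, 0.1, 0],
    [0.2, -0.19, 0.2, 0],
    [0.28, -0.27, 0.24, 0],
    [0.36, -0.35, 0.24, 0],
    [0.44, -0.42, 0.24, 0],
    [0.52, -0.5, 0.24, 0],
    [0.6, -0.576, 0.24, 0],
    [0.6, -0.576, 0.24, 0],
  ],
  claw=0.4,
)

```text
clock: 0.95
eef_pos: [0.4682, 0.2805, 0.3676]
ee_rot: [[0.346, 0.0, -0.938], [0.938, 0.0, 0.346], [0.0, -1.0, -0.0]]
contact_force: [0.8, 1.2, -1.0]
finger_gap: 0.0512
```

```bash
python3 - <<'E'
from h import *
cap('wrist','w1');print(bot.get_state()['eef_pos'],bot.get_state()['clock'],bot.get_state()['finger_gap'])
E
```

```text
[0.47344783 0.27512207 0.36763244] 1.0 0.0511577736624611
```

View pics/w1.png

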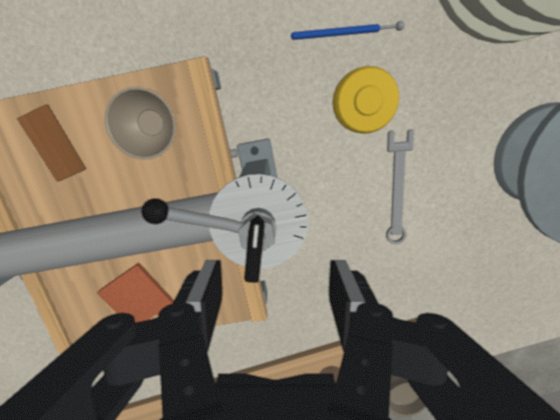

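carry_out(
  increments=[
    [0, 0, 0, 0],
    [0, 0, 0, 0],
  ],
)

```text
clock: 1.2
eef_pos: [0.4669, 0.2821, 0.367]
ee_rot: [[0.347, -0.001, -0.938], [0.938, 0.0, 0.347], [-0.0, -1.0, 0.001]]
contact_force: [0.8, 0.8, -0.4]
finger_gap: 0.0512
```

```bash
python3 - <<'E'
from h import *
c=cap('wrist','w2');print(bot.get_state()['eef_pos'],bot.get_state()['clock'],bot.get_state()['finger_gap'])
u,v=proj(c,[.5033,.2515,.236]);print(u,v)
u,v=int(u),int(v)
i=c['img'][max(v-75,0):v+75,u-100:u+100,::-1]
cv2.imwrite('pics/w2z.png',cv2.resize(i,None,fx=4,fy=4,interpolation=cv2.INTER_CUBIC))
E
```

```text
[0.46647367 0.28268621 0.36707129] 1.25 0.05180084801085149
256.47377469321424 254.6375867377511
```

View pics/w2z.png

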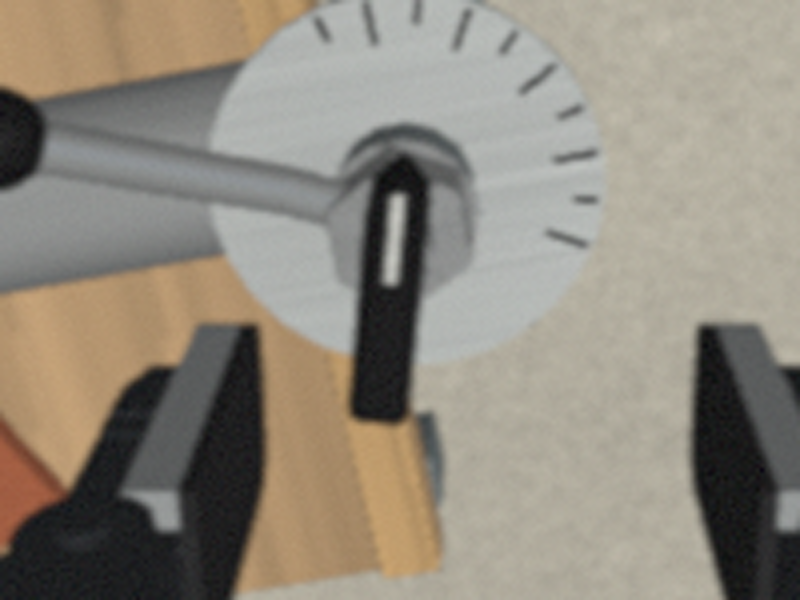

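carry_out(
  increments=[
    [-0.01, -0.1, 0, 0],
    [-0.03, -0.2, 0, 0],
    [-0.05, -0.3, 0, 0],
    [-0.07, -0.4, 0, 0],
    [-0.09, -0.5, 0, 0],
    [-0.11, -0.6, 0, 0],
    [-0.13, -0.7, 0, 0],
    [-0.13, -0.79, 0, 0],
  ],
)

```text
clock: 2.05
eef_pos: [0.4012, -0.1117, 0.3679]
ee_rot: [[0.344, 0.001, -0.939], [0.939, -0.0, 0.344], [0.0, -1.0, -0.001]]
contact_force: [2.2, 0.3, 0.1]
finger_gap: 0.0515
```

carry_out(
  increments=[
    [0, 0, 0, 0],
    [0, 0, 0, 0],
  ],
)

```text
clock: 2.25
eef_pos: [0.402, -0.1115, 0.3673]
ee_rot: [[0.348, -0.0, -0.938], [0.938, 0.001, 0.348], [0.001, -1.0, 0.0]]
contact_force: [1.0, 0.2, 0.3]
finger_gap: 0.0511
```

```bash
python3 - <<'E'
from h import *
c=load('w2');a=onz(c,156+403/4,179+155/4,.236);b=onz(c,156+380/4,179+417/4,.236)
print(a,b,np.linalg.norm(a-b)); d=(a-b)/np.linalg.norm(a-b); print('axis',a-.032*d,b+.027*d,'nose dir deg',np.degrees(np.arctan2(d[1],d[0])))
c=cap('wrist','w3');print(bot.get_state()['eef_pos'],bot.get_state()['clock'])
u,v=proj(c,[.4386,-.1444,.236]);print(u,v)
u,v=int(u),int(v)
print(u-100,max(v-75,0))
i=c['img'][max(v-75,0):v+75,u-100:u+100,::-1]
cv2.imwrite('pics/w3z.png',cv2.resize(i,None,fx=4,fy=4,interpolation=cv2.INTER_CUBIC))
E
```

```text
[0.47209785 0.26393042 0.236     ] [0.5275678  0.23681949 0.236     ] 0.061740729775076754
axis [0.50084773 0.24987892 0.236     ] [0.50331009 0.24867544 0.236     ] nose dir deg 153.9529347170966
[ 0.40221989 -0.1106193   0.36731794] 2.3
253.94963849396532 255.41536306730364
153 180
```

View pics/w3z.png

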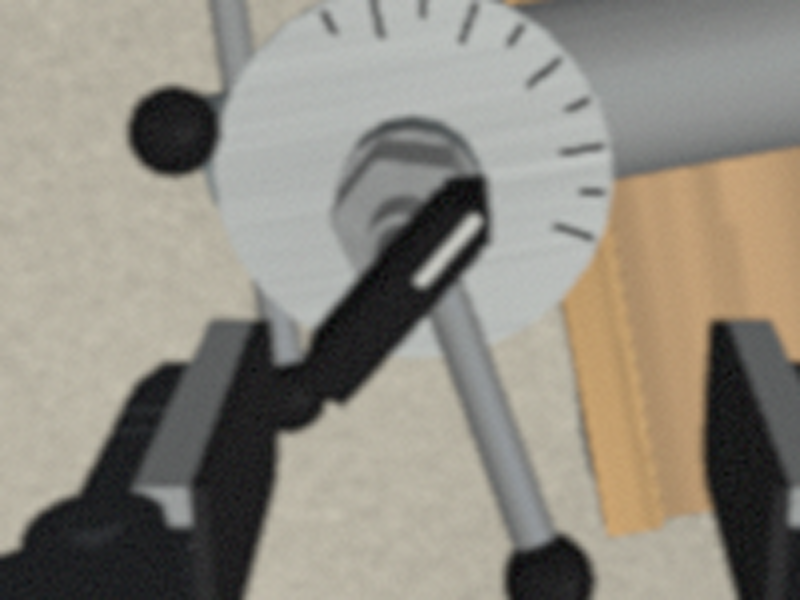

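View pics/w3.png

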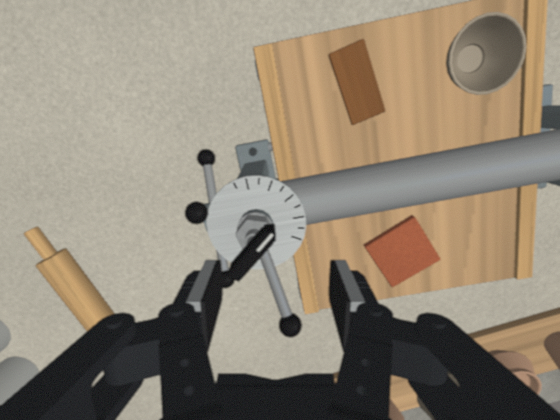

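```bash
cat >> h.py <<'E'
def line(c,z,roi):
    # white line pixels inside roi (u0,v0,u1,v1): bright, surrounded by black
    u0,v0,u1,v1=roi; g=cv2.resize(cv2.cvtColor(c['img'][v0:v1,u0:u1],cv2.COLOR_RGB2GRAY),None,fx=8,fy=8,interpolation=cv2.INTER_CUBIC)
    dark=(g<60).astype(np.uint8)
    n,l,s,ce=cv2.connectedComponentsWithStats(dark)
    return g,dark,n,l,s,ce
def ang(c,z,pts):
    P=np.array([onz(c,u,v,z)[:2] for u,v in pts]); m=P.mean(0);_,S,V=np.linalg.svd(P-m,full_matrices=False); return m,V[0],S
E
python3 - <<'E'
from h import *
for n,roi,sd in [('w2',(240,205,275,292),1),('w3',(225,215,285,285),1)]:
    c=load(n);u0,v0,u1,v1=roi
    K=8
    g=cv2.resize(cv2.cvtColor(c['img'][v0:v1,u0:u1],cv2.COLOR_RGB2GRAY),None,fx=K,fy=K,interpolation=cv2.INTER_CUBIC)
    dark=(g<65).astype(np.uint8)
    nn,l,s,ce=cv2.connectedComponentsWithStats(dark); k=1+np.argmax(s[1:,4]); dark=(l==k).astype(np.uint8)
    ct,h=cv2.findContours(dark,cv2.RETR_CCOMP,cv2.CHAIN_APPROX_NONE)
    holes=[q for q,hh in zip(ct,h[0]) if hh[3]>=0]; hole=max(holes,key=cv2.contourArea) if holes else None
    outer=max([q for q,hh in zip(ct,h[0]) if hh[3]<0],key=cv2.contourArea)
    f=lambda q:[((x+.5)/K-.5+u0,(y+.5)/K-.5+v0) for x,y in q.reshape(-1,2)]
    m,d,S=ang(c,.236,f(hole)); m2,d2,_=ang(c,.236,f(outer)); 
    fl=lambda d,m,m2: d if d@(m-m2)>0 else -d
    d=fl(d,m,m2);d2=fl(d2,m,m2)
    print(n,'line mid',m,'deg',np.degrees(np.arctan2(d[1],d[0])),'outer',m2,np.degrees(np.arctan2(d2[1],d2[0])),cv2.contourArea(hole)/64)
    im=cv2.cvtColor(g,cv2.COLOR_GRAY2BGR);cv2.drawContours(im,[hole],-1,(0,0,255),1);cv2.drawContours(im,[outer],-1,(0,255,0),1);cv2.imwrite(f'pics/{n}m.png',im[:600])
c=load('w3')
f=lambda u,v:onz(c,153+u/4,180+v/4,.236)
tip=f(487,180);print(tip)
for a,b in [((318,340),(450,180)),((345,403),(488,240)),((328,372),(487,180))]:
    d=f(*b)-f(*a);print(np.degrees(np.arctan2(d[1],d[0])),np.linalg.norm(d))
E
```

```text
w2 line mid [0.48859823 0.25507787] deg 153.3150709539194 outer [0.50003716 0.24949405] 153.36576046447897 137.0859375Traceback (most recent call last):
  File "<stdin>", line 12, in <module>
  File "<stdin>", line 11, in <lambda>
AttributeError: 'NoneType' object has no attribute 'reshape'
```

```bash
python3 - <<'E'
from h import *
c=load('w3');K=8
u0,v0,u1,v1=225,215,285,290
g=cv2.resize(cv2.cvtColor(c['img'][v0:v1,u0:u1],cv2.COLOR_RGB2GRAY),None,fx=K,fy=K,interpolation=cv2.INTER_CUBIC)
f=lambda q:[((x+.5)/K-.5+u0,(y+.5)/K-.5+v0) for x,y in q.reshape(-1,2)]
for th in (100,120,140):
    nn,l,s,ce=cv2.connectedComponentsWithStats((g>th).astype(np.uint8))
    px,py=int((153+447/4-u0)*K),int((180+250/4-v0)*K); k=l[py,px]; q=np.argwhere(l==k)[:,::-1]
    m,d,S=ang(c,.236,f(q)); print(th,s[k],m,np.degrees(np.arctan2(d[1],d[0])))
c2=c
ff=lambda u,v:onz(c,153+u/4,180+v/4,.236)
print('tip',ff(487,180))
for a,b in [((318,340),(450,180)),((345,403),(488,240)),((328,372),(487,180))]:
    d=ff(*b)-ff(*a);print(np.degrees(np.arctan2(d[1],d[0])),np.linalg.norm(d))
cv2.imwrite('pics/w3g.png',g[:600])
E
```

```text
100 [ 251  147  139  149 6408] [ 0.43024986 -0.1314036 ] -59.778436958970296
120 [ 253  149  135  144 5408] [ 0.4302323  -0.13136893] -59.781733093862194
140 [ 256  151  129  140 4400] [ 0.43021689 -0.13133291] -59.701651429947134
tip [ 0.41862762 -0.1178747   0.236     ]
121.61486717927026 0.04713208206058855
120.64086168624536 0.05023866460103537
121.81976421075555 0.056876737689045664
```

View pics/w3g.png

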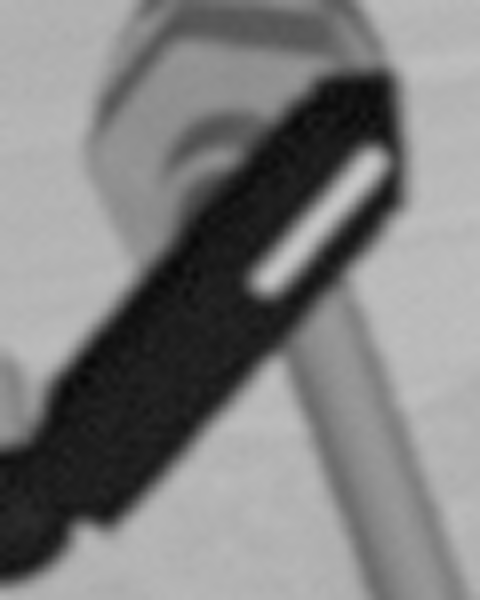

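carry_out(
  increments=[
    [0.02, 0.09, 0, -0.076],
    [0.05, 0.18, 0, -0.076],
    [0.07, 0.27, 0, -0.076],
    [0.1, 0.36, 0, -0.076],
    [0.12, 0.45, 0, -0.076],
    [0.15, 0.54, 0, -0.076],
    [0.17, 0.63, 0, -0.076],
    [0.2, 0.72, -0.02, -0.076],
  ],
)

```text
clock: 3.1
eef_pos: [0.5009, 0.2535, 0.359]
ee_rot: [[0.446, 0.003, -0.895], [0.895, 0.001, 0.446], [0.002, -1.0, -0.002]]
contact_force: [1.2, -0.9, 0.5]
finger_gap: 0.0514
```

carry_out(
  increments=[
    [0, 0, 0, 0],
    [0, 0, 0, 0],
    [0, 0, 0, 0],
  ],
)

```text
clock: 3.4
eef_pos: [0.5012, 0.2492, 0.3577]
ee_rot: [[0.449, 0.0, -0.894], [0.894, -0.0, 0.449], [-0.0, -1.0, -0.0]]
contact_force: [-0.3, -0.1, -0.3]
finger_gap: 0.0512
```

```bash
python3 - <<'E'
from h import *
c=cap('wrist','w4');st=bot.get_state();print(st['eef_pos'],st['clock'],np.degrees(np.arctan2(st['ee_rot'][1][0],st['ee_rot'][0][0])),st['q'])
for p in [(.502,.249,.236)]+[st['eef_pos']]: print(proj(c,p))
E
```

```text
[0.50154422 0.24846573 0.35800788] 3.45 63.251997263737415 [ 1.42118022e+01  4.40860292e+00  8.63601923e+01 -1.36165342e-02
  8.91922124e+01 -4.90400026e+01]
(np.float64(275.2827371201309), np.float64(209.107577305099))
(np.float64(273.85091327927177), np.float64(294.5205254585107))
```

View pics/w4.png

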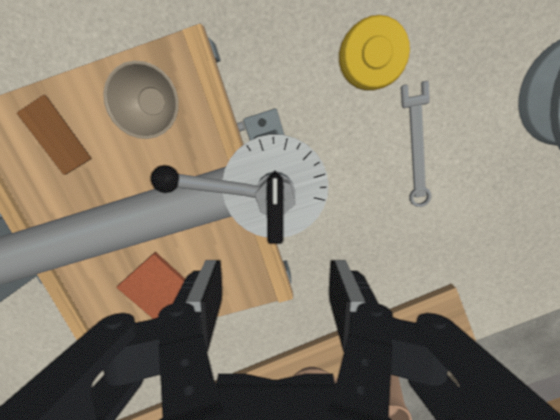

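carry_out(
  increments=[
    [0, 0, -0.06, 0],
    [0, 0, -0.12, 0],
    [0, 0, -0.18, 0],
    [0, 0, -0.22, 0],
    [0, 0, -0.262, 0],
    [0, 0, -0.262, 0],
    [0, 0, -0.262, 0],
    [0, 0, -0.262, 0],
  ],
)

```text
clock: 4.25
eef_pos: [0.5032, 0.248, 0.2284]
ee_rot: [[0.452, 0.003, -0.892], [0.892, 0.001, 0.452], [0.002, -1.0, -0.002]]
contact_force: [0.2, -0.5, 0.9]
finger_gap: 0.0513
```

carry_out(
  increments=[
    [0, 0, 0, 0],
    [0, 0, 0, 0],
    [0, 0, 0, 0],
    [0, 0, 0, 0],
    [0, 0, 0, 0],
    [0, 0, 0, 0],
  ],
  claw=1,
  force=40,
)

```text
clock: 4.85
eef_pos: [0.5025, 0.2481, 0.2273]
ee_rot: [[0.451, 0.001, -0.893], [0.893, -0.0, 0.451], [0.0, -1.0, -0.001]]
contact_force: [-2.5, -2.3, 6.1]
finger_gap: 0.0133
```

carry_out(
  increments=[
    [0, 0, 0, -0.07],
    [0, 0, 0, -0.14],
    [0, 0, 0, -0.21],
    [0, 0, 0, -0.28],
    [0, 0, 0, -0.34],
    [0, 0, 0, -0.384],
    [0, 0, 0, -0.384],
    [0, 0, 0, -0.384],
  ],
)

```text
clock: 5.65
eef_pos: [0.5034, 0.2492, 0.2269]
ee_rot: [[0.864, 0.003, -0.503], [0.503, 0.002, 0.864], [0.004, -1.0, 0.0]]
contact_force: [5.1, 4.1, -0.5]
finger_gap: 0.0135
```

carry_out(
  increments=[
    [0, 0, 0, 0],
    [0, 0, 0, 0],
    [0, 0, 0, 0],
    [0, 0, 0, 0],
    [0, 0, 0, 0],
  ],
  claw=0.4,
)

```text
clock: 6.15
eef_pos: [0.5021, 0.2482, 0.2263]
ee_rot: [[0.864, -0.0, -0.503], [0.503, -0.0, 0.864], [-0.0, -1.0, 0.0]]
contact_force: [0.4, -0.5, -0.2]
finger_gap: 0.0509
```

carry_out(
  increments=[
    [0, 0, 0.05, 0],
    [0, 0, 0.12, 0],
    [0, 0, 0.2, 0],
    [0, 0, 0.26, 0],
    [0, 0, 0.26, 0],
    [0, 0, 0.26, 0],
    [0, 0, 0.26, 0],
  ],
)

```text
clock: 6.85
eef_pos: [0.5016, 0.248, 0.355]
ee_rot: [[0.864, -0.002, -0.503], [0.503, -0.001, 0.864], [-0.002, -1.0, 0.001]]
contact_force: [0.4, -0.6, 0.3]
finger_gap: 0.0513
```

```bash
python3 - <<'E'
from h import *
c=cap('wrist','w5');st=bot.get_state();print(st['eef_pos'],st['clock'],np.degrees(np.arctan2(st['ee_rot'][1][0],st['ee_rot'][0][0])),st['q'])
c=cap('side','s5')
E
```

```text
[0.50154677 0.24800533 0.35467011] 6.9 30.189501840144572 [ 1.41580626e+01  4.60148086e+00  8.65272937e+01 -9.78922867e-04
  8.90425302e+01 -1.60313546e+01]
```

View pics/w5.png

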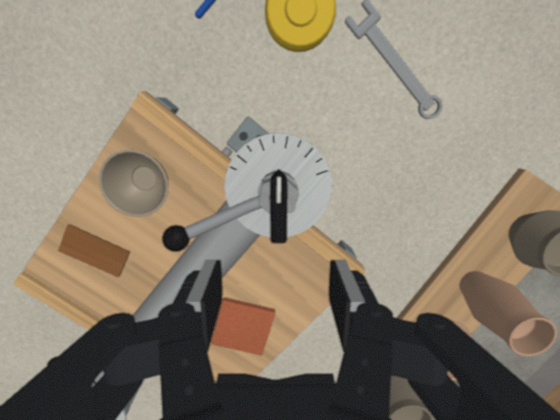

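```bash
cat >> h.py <<'E'
def wline(c,roi,seed,z=.236,K=8):
    u0,v0,u1,v1=roi
    g=cv2.resize(cv2.cvtColor(c['img'][v0:v1,u0:u1],cv2.COLOR_RGB2GRAY),None,fx=K,fy=K,interpolation=cv2.INTER_CUBIC)
    for th in (90,110,130,150):
        nn,l,s,ce=cv2.connectedComponentsWithStats((g>th).astype(np.uint8))
        k=l[int((seed[1]-v0)*K),int((seed[0]-u0)*K)]; q=np.argwhere(l==k)[:,::-1]
        m,d,S=ang(c,z,[((x+.5)/K-.5+u0,(y+.5)/K-.5+v0) for x,y in q]); print(th,s[k],m,np.degrees(np.arctan2(d[1],d[0]))%180)
def handle(c,X,z=.236,K=8,th=65):
    u,v=[int(t) for t in proj(c,X)];u0,v0=u-45,v-45
    g=cv2.resize(cv2.cvtColor(c['img'][v0:v0+90,u0:u0+90],cv2.COLOR_RGB2GRAY),None,fx=K,fy=K,interpolation=cv2.INTER_CUBIC)
    cv2.imwrite('pics/tmp.png',g)
    return u0,v0
E
python3 - <<'E'
from h import *
c=load('w5'); wline(c,(250,160,310,250),(279,187))
c=load('w4'); wline(c,(250,160,310,250),(275,190))
E
```

```text
90 [ 210  132   43  216 8533] [0.49575737 0.26322614] 119.5346886774364
110 [ 212  134   39  212 7300] [0.49571416 0.26331143] 119.34191719833004
130 [ 215  137   33  206 5997] [0.49572593 0.26333289] 119.29929936707978
150 [ 219  139   26  201 4746] [0.49567004 0.26344358] 119.51668633224004
90 [ 180  143   41  214 8386] [0.48838881 0.25520334] 153.42042000839956
110 [ 182  146   37  209 7291] [0.48838133 0.25523488] 153.46813889529125
130 [ 185  148   31  204 5981] [0.48835443 0.25526233] 153.36859694312844
150 [ 188  150   26  199 4830] [0.48834698 0.25523249] 153.2970598979913
```

carry_out(
  increments=[
    [-0.02, -0.09, 0, 0],
    [-0.04, -0.18, 0, 0],
    [-0.06, -0.27, 0, 0],
    [-0.08, -0.36, 0, 0],
    [-0.1, -0.45, 0, 0],
    [-0.12, -0.54, 0, 0],
    [-0.13, -0.63, 0, 0],
    [-0.13, -0.71, 0, 0],
  ],
)

```text
clock: 7.75
eef_pos: [0.436, -0.1085, 0.3557]
ee_rot: [[0.865, -0.001, -0.502], [0.502, 0.0, 0.865], [-0.001, -1.0, 0.001]]
contact_force: [0.4, -0.2, -0.1]
finger_gap: 0.0512
```

carry_out(
  increments=[
    [0, -0.078, 0, 0],
    [0, -0.078, 0, 0],
    [0, -0.078, 0, 0],
  ],
)

```text
clock: 8.05
eef_pos: [0.4367, -0.1461, 0.3554]
ee_rot: [[0.865, -0.002, -0.501], [0.501, 0.002, 0.865], [-0.001, -1.0, 0.002]]
contact_force: [-0.4, 0.8, -0.3]
finger_gap: 0.0514
```

```bash
python3 - <<'E'
from h import *
c=cap('wrist','w6');st=bot.get_state();print(st['eef_pos'],st['clock'])
E
```

```text
[ 0.4369219  -0.14530275  0.35558597] 8.1
```

View pics/w6.png

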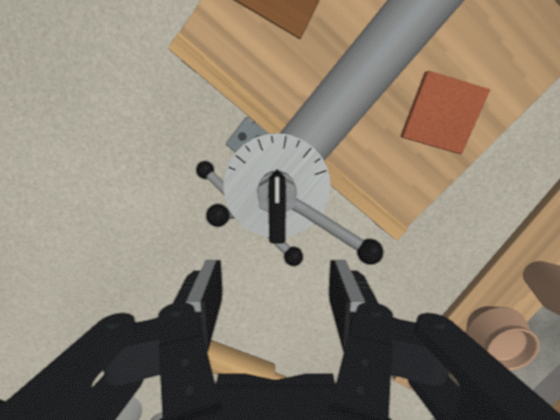

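```bash
python3 - <<'E'
from h import *
c=load('w6'); wline(c,(250,160,310,250),(276.5,190))
# ball now + lever
c=load('w5')
b=onz(c,176,238,.2145);b0=b;print('ball L',b)
A=np.array([.502,.248]);print(np.linalg.norm(b[:2]-A),np.degrees(np.arctan2(*(b[:2]-A)[::-1])))
for n in('w5','w6'):
    c=load(n);K=8;u0,v0=245,155
    g=cv2.resize(cv2.cvtColor(c['img'][v0:255,u0:315],cv2.COLOR_RGB2GRAY),None,fx=K,fy=K,interpolation=cv2.INTER_CUBIC)
    for th in (50,65):
        nn,l,s,ce=cv2.connectedComponentsWithStats((g<th).astype(np.uint8)); k=1+np.argmax(s[1:,4])
        # edges: left/right boundary per row between rows away from ends
        r0=s[k][1]+150;r1=s[k][1]+s[k][3]-80
        P=[];Q=[]
        for r in range(r0,r1):
            xs=np.where(l[r]==k)[0];P.append(((xs.min())/K+u0-.5,r/K+v0-.5));Q.append(((xs.max()+1)/K+u0-.5,r/K+v0-.5))
        print(n,th,s[k],[np.degrees(np.arctan2(ang(c,.236,p)[1][1],ang(c,.236,p)[1][0]))%180 for p in(P,Q)])
E
```

```text
90 [ 197  133   41  215 8343] [ 0.4298918  -0.13150462] 120.13207402361131
110 [ 199  135   36  211 7137] [ 0.42993245 -0.13149433] 120.1597784860036
130 [ 202  138   31  205 5787] [ 0.42992249 -0.1314795 ] 120.11755405106994
150 [ 205  141   24  199 4665] [ 0.42988107 -0.13149767] 120.12263976903633
ball L [0.44320948 0.1755724  0.2145    ]
0.09328495490642011 -129.06673320297702
w5 50 [  205   124   128   575 54015] [np.float64(121.00598985786246), np.float64(119.60074433994276)]
w5 65 [  202   122   134   580 59255] [np.float64(121.13841938074852), np.float64(119.64737849616208)]
w6 50 [  192   126   129   578 54139] [np.float64(121.01030146496497), np.float64(119.41854300844531)]
w6 65 [  188   123   136   584 59520] [np.float64(121.11841760737255), np.float64(119.25121129982809)]
```

carry_out(
  increments=[
    [0.02, 0.09, 0, 0.09],
    [0.04, 0.18, 0, 0.18],
    [0.06, 0.27, 0, 0.27],
    [0.08, 0.36, 0, 0.36],
    [0.1, 0.45, 0, 0.45],
    [0.12, 0.54, 0, 0.533],
    [0.13, 0.648, 0, 0.533],
    [0.13, 0.648, 0, 0.533],
  ],
  claw=1,
)

```text
clock: 8.9
eef_pos: [0.5006, 0.1849, 0.356]
ee_rot: [[0.234, -0.001, -0.972], [0.972, 0.002, 0.234], [0.002, -1.0, 0.001]]
contact_force: [-0.6, -1.9, 0.3]
finger_gap: 0.0001
```

carry_out(
  increments=[
    [0, 0, -0.08, 0],
    [0, 0, -0.14, 0],
    [0, 0, -0.14, 0],
    [0, 0, -0.14, 0],
  ],
)

```text
clock: 9.3
eef_pos: [0.5016, 0.1788, 0.2868]
ee_rot: [[0.241, -0.001, -0.971], [0.971, -0.0, 0.241], [-0.0, -1.0, 0.001]]
contact_force: [1.1, 0.3, 0.4]
finger_gap: 0.0
```

```bash
python3 - <<'E'
from h import *
c=cap('wrist','w7');st=bot.get_state();print(st['eef_pos'],st['clock'],np.degrees(np.arctan2(st['ee_rot'][1][0],st['ee_rot'][0][0])),st['q'],st['finger_gap'])
c=cap('side','s7')
E
```

```text
[0.50257121 0.17863276 0.28806366] 9.35 76.03896042895111 [ 6.80853468e+00  3.16844117e+00  9.56040603e+01 -1.49798150e-03
  8.11238002e+01 -6.92301658e+01] 0.0003867190362629826
```

View pics/w7.png

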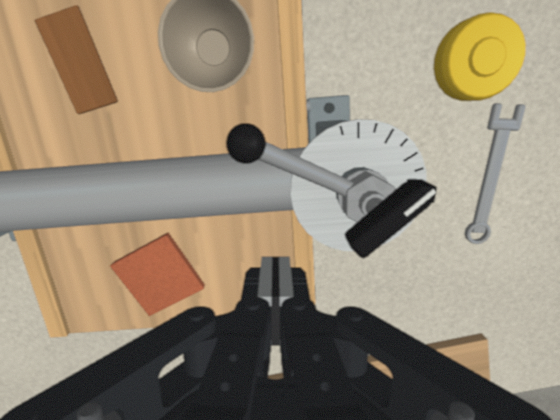

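View pics/s7.png

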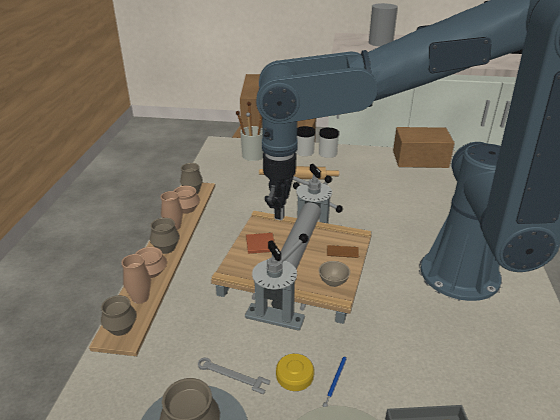

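```bash
cat > p.py <<'E'
import numpy as np
A=np.array([.502,.2485])
def P(f,rad=.072,off=.0205):
    f=np.radians(f); return A+rad*np.array([np.cos(f),np.sin(f)])-off*np.array([np.sin(f),-np.cos(f)])
def rows(f0,step,n,nx=0,ny=0):
    a=P(f0)
    return [[round(float(x),3) for x in [*( (P(f0-step*k)-a)/.5),0,-np.radians(step*k)/1.5]] for k in range(1,n+1)]
E
python3 - <<'E'
from p import *
print((P(-107)-[.5022,.1786])/.5, P(-107), np.radians(163-76.04)/1.5)
for k in range(7): print(-107-56*k,rows(-107-56*k,7,8))
E
```

```text
[-0.00329303 -0.00989512] [0.50055348 0.17365244] 1.011825545022846
-107 [[-0.018, 0.001, 0.0, -0.081], [-0.036, 0.005, 0.0, -0.163], [-0.053, 0.011, 0.0, -0.244], [-0.07, 0.019, 0.0, -0.326], [-0.085, 0.029, 0.0, -0.407], [-0.099, 0.04, 0.0, -0.489], [-0.112, 0.054, 0.0, -0.57], [-0.123, 0.068, 0.0, -0.652]]
-163 [[-0.009, 0.016, 0.0, -0.081], [-0.016, 0.033, 0.0, -0.163], [-0.021, 0.05, 0.0, -0.244], [-0.023, 0.069, 0.0, -0.326], [-0.024, 0.087, 0.0, -0.407], [-0.022, 0.105, 0.0, -0.489], [-0.018, 0.123, 0.0, -0.57], [-0.012, 0.14, 0.0, -0.652]]
-219 [[0.008, 0.016, 0.0, -0.081], [0.018, 0.032, 0.0, -0.163], [0.03, 0.045, 0.0, -0.244], [0.044, 0.058, 0.0, -0.326], [0.059, 0.068, 0.0, -0.407], [0.075, 0.077, 0.0, -0.489], [0.092, 0.084, 0.0, -0.57], [0.109, 0.088, 0.0, -0.652]]
-275 [[0.018, 0.002, 0.0, -0.081], [0.036, 0.002, 0.0, -0.163], [0.055, 0.0, 0.0, -0.244], [0.072, -0.004, 0.0, -0.326], [0.089, -0.01, 0.0, -0.407], [0.106, -0.019, 0.0, -0.489], [0.121, -0.029, 0.0, -0.57], [0.134, -0.041, 0.0, -0.652]]
-331 [[0.012, -0.014, 0.0, -0.081], [0.022, -0.029, 0.0, -0.163], [0.031, -0.045, 0.0, -0.244], [0.037, -0.062, 0.0, -0.326], [0.041, -0.08, 0.0, -0.407], [0.043, -0.098, 0.0, -0.489], [0.043, -0.116, 0.0, -0.57], [0.041, -0.135, 0.0, -0.652]]
-387 [[-0.005, -0.018, 0.0, -0.081], [-0.011, -0.035, 0.0, -0.163], [-0.02, -0.051, 0.0, -0.244], [-0.031, -0.066, 0.0, -0.326], [-0.043, -0.079, 0.0, -0.407], [-0.057, -0.091, 0.0, -0.489], [-0.072, -0.101, 0.0, -0.57], [-0.089, -0.109, 0.0, -0.652]]
-443 [[-0.017, -0.006, 0.0, -0.081], [-0.035, -0.01, 0.0, -0.163], [-0.053, -0.012, 0.0, -0.244], [-0.072, -0.011, 0.0, -0.326], [-0.09, -0.008, 0.0, -0.407], [-0.107, -0.004, 0.0, -0.489], [-0.124, 0.003, 0.0, -0.57], [-0.14, 0.013, 0.0, -0.652]]
```

carry_out(
  increments=[
    [0, 0, 0, 0.1],
    [-0.003, -0.01, 0, 0.2],
    [-0.003, -0.01, 0, 0.3],
    [-0.003, -0.01, 0, 0.4],
    [-0.003, -0.01, 0, 0.5],
    [-0.003, -0.01, 0, 0.6],
    [-0.003, -0.01, 0, 0.7],
    [-0.003, -0.01, 0, 0.8],
  ],
)

```text
clock: 10.2
eef_pos: [0.5017, 0.1732, 0.2888]
ee_rot: [[-0.82, 0.004, -0.572], [0.572, 0.0, -0.82], [-0.003, -1.0, -0.003]]
contact_force: [-0.3, 0.8, -0.4]
finger_gap: -0.0001
```

carry_out(
  increments=[
    [0, 0, 0, 0.1],
    [0, 0, 0, 0.2],
    [0, 0, -0.06, 0.212],
    [0, 0, -0.12, 0.212],
    [0, 0, -0.164, 0.212],
    [0, 0, -0.164, 0.212],
    [0, 0, -0.164, 0.212],
  ],
)

```text
clock: 10.9
eef_pos: [0.5017, 0.1732, 0.2062]
ee_rot: [[-0.956, 0.002, -0.293], [0.293, 0.0, -0.956], [-0.002, -1.0, -0.001]]
contact_force: [-0.1, -0.7, -0.2]
finger_gap: -0.0003
```

carry_out(
  increments=[
    [-0.018, 0.001, 0, -0.081],
    [-0.036, 0.005, 0, -0.163],
    [-0.053, 0.011, 0, -0.244],
    [-0.07, 0.019, 0, -0.326],
    [-0.085, 0.029, 0, -0.407],
    [-0.099, 0.04, 0, -0.489],
    [-0.112, 0.054, 0, -0.57],
    [-0.123, 0.068, 0, -0.652],
  ],
)

```text
clock: 11.7
eef_pos: [0.4411, 0.2074, 0.2075]
ee_rot: [[-0.286, 0.006, -0.958], [0.958, 0.0, -0.286], [-0.001, -1.0, -0.006]]
contact_force: [2.1, -1.1, 0.6]
finger_gap: -0.0001
```

```bash
python3 - <<'E'
from h import *
c=cap('wrist','w8');st=bot.get_state();print(st['eef_pos'],st['clock'],np.degrees(np.arctan2(st['ee_rot'][1][0],st['ee_rot'][0][0])),st['q'],st['contact_force'])
c=cap('side','s8')
from p import *
print(P(-163))
i=c['img'][180:300,200:360,::-1];cv2.imwrite('pics/s8z.png',cv2.resize(i,None,fx=5,fy=5,interpolation=cv2.INTER_CUBIC))
E
```

```text
[0.44029866 0.20833311 0.20742978] 11.75 106.32489230592395 [ 1.13254058e+01  1.33329630e+00  1.07144416e+02  2.04100480e-03
  7.12235768e+01 -9.50002010e+01] [ 0.4356918  -1.26625295  0.3720155 ]
[0.43913968 0.20784499]
```

View pics/s8z.png

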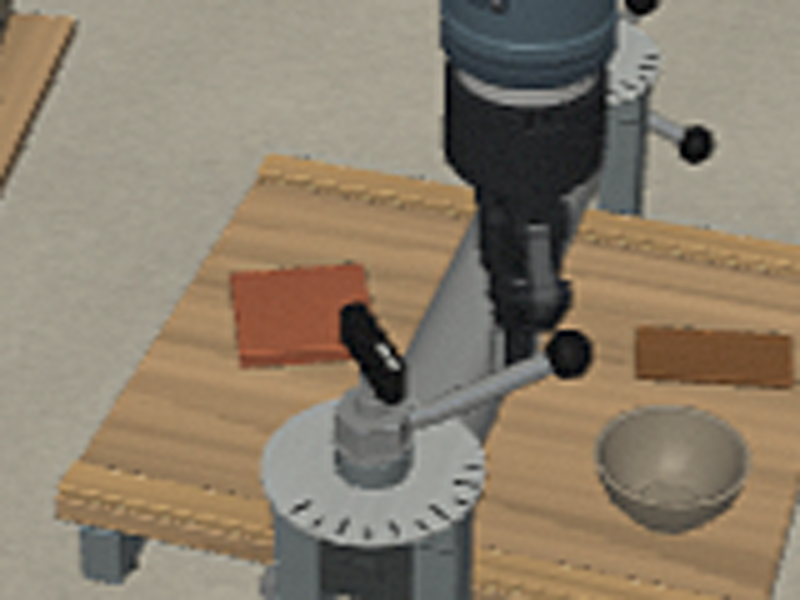

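View pics/w8.png

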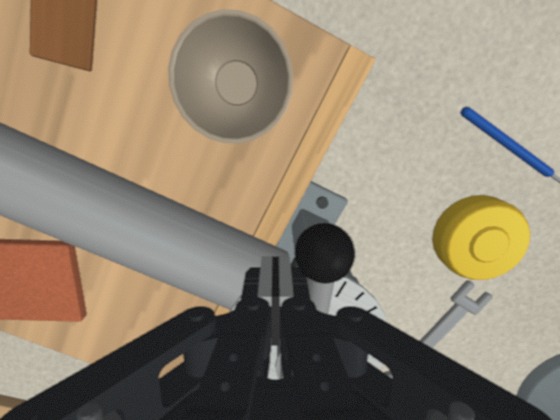

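carry_out(
  increments=[
    [-0.009, 0.016, 0, -0.081],
    [-0.016, 0.033, 0, -0.163],
    [-0.021, 0.05, 0, -0.244],
    [-0.023, 0.069, 0, -0.326],
    [-0.024, 0.087, 0, -0.407],
    [-0.022, 0.105, 0, -0.489],
    [-0.018, 0.123, 0, -0.57],
    [-0.012, 0.14, 0, -0.652],
  ],
)

```text
clock: 12.6
eef_pos: [0.4343, 0.2773, 0.2061]
ee_rot: [[0.632, 0.002, -0.775], [0.775, -0.0, 0.632], [0.001, -1.0, -0.002]]
contact_force: [-0.1, -3.3, -0.6]
finger_gap: -0.0
```

carry_out(
  increments=[
    [0.008, 0.016, 0, -0.081],
    [0.018, 0.032, 0, -0.163],
    [0.03, 0.045, 0, -0.244],
    [0.044, 0.058, 0, -0.326],
    [0.059, 0.068, 0, -0.407],
    [0.075, 0.077, 0, -0.489],
    [0.092, 0.084, 0, -0.57],
    [0.109, 0.088, 0, -0.652],
  ],
)

```text
clock: 13.4
eef_pos: [0.4883, 0.3218, 0.2057]
ee_rot: [[0.996, 0.0, 0.09], [-0.09, 0.001, 0.996], [0.0, -1.0, 0.001]]
contact_force: [-2.4, 1.2, -0.6]
finger_gap: 0.0002
```

```bash
python3 - <<'E'
from h import *
c=cap('wrist','w9');st=bot.get_state();print(st['eef_pos'],st['clock'],np.degrees(np.arctan2(st['ee_rot'][1][0],st['ee_rot'][0][0])),st['q'],st['contact_force'])
from p import *
print(P(-275))
c=cap('side','s9')
i=c['img'][180:300,200:360,::-1];cv2.imwrite('pics/s9z.png',cv2.resize(i,None,fx=5,fy=5,interpolation=cv2.INTER_CUBIC))
E
```

```text
[0.48957626 0.32179946 0.20587102] 13.45 -5.553339098522783 [2.16983657e+01 1.40602835e+01 9.30025760e+01 3.82937003e-02
 7.28151161e+01 2.72403589e+01] [-1.31644514 -0.12516965 -0.31335935]
[0.48785322 0.32201271]
```

View pics/s9z.png

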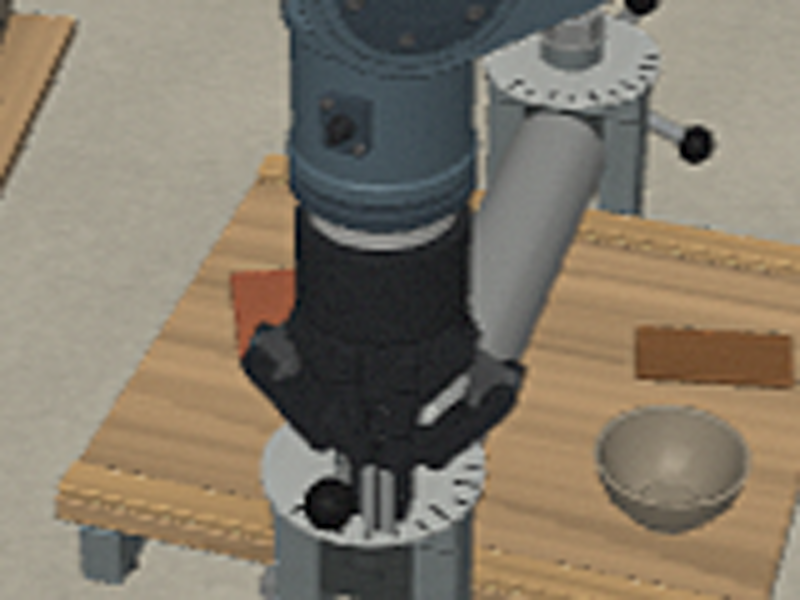

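View pics/w9.png

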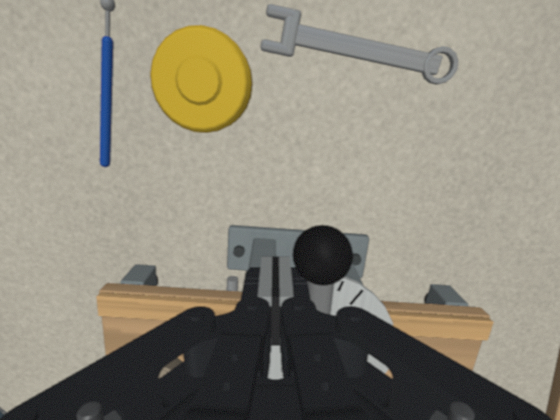

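carry_out(
  increments=[
    [0.018, 0.002, 0, -0.081],
    [0.036, 0.002, 0, -0.163],
    [0.055, 0, 0, -0.244],
    [0.072, -0.004, 0, -0.326],
  ],
)

```text
clock: 13.9
eef_pos: [0.524, 0.3197, 0.2055]
ee_rot: [[0.838, 0.001, 0.545], [-0.545, 0.001, 0.838], [-0.0, -1.0, 0.002]]
contact_force: [-0.4, 2.7, -0.4]
finger_gap: -0.0001
```

carry_out(
  increments=[
    [0.017, -0.006, 0, -0.081],
    [0.034, -0.015, 0, -0.163],
  ],
)

```text
clock: 14.1
eef_pos: [0.5411, 0.3123, 0.2055]
ee_rot: [[0.681, 0.001, 0.732], [-0.732, 0.002, 0.681], [-0.0, -1.0, 0.002]]
contact_force: [-0.7, 2.3, -1.1]
finger_gap: -0.0
```

carry_out(
  increments=[
    [0.015, -0.01, 0, -0.081],
    [0.028, -0.022, 0, -0.163],
  ],
)

```text
clock: 14.3
eef_pos: [0.5553, 0.3011, 0.2055]
ee_rot: [[0.484, 0.001, 0.875], [-0.875, 0.002, 0.484], [-0.001, -1.0, 0.002]]
contact_force: [-0.3, 2.0, -0.8]
finger_gap: 0.0002
```

carry_out(
  increments=[
    [0.012, -0.014, 0, -0.081],
    [0.022, -0.029, 0, -0.163],
  ],
)

```text
clock: 14.5
eef_pos: [0.5665, 0.2865, 0.2056]
ee_rot: [[0.257, 0.002, 0.966], [-0.966, 0.002, 0.257], [-0.001, -1.0, 0.002]]
contact_force: [0.7, 2.5, -1.2]
finger_gap: -0.0003
```

carry_out(
  increments=[
    [0.009, -0.016, 0, -0.081],
    [0.015, -0.033, 0, -0.163],
  ],
)

```text
clock: 14.7
eef_pos: [0.5736, 0.2727, 0.2058]
ee_rot: [[0.016, 0.002, 1.0], [-1.0, 0.007, 0.016], [-0.007, -1.0, 0.002]]
contact_force: [0.9, 15.3, -3.3]
finger_gap: -0.0001
```

```bash
python3 - <<'E'
from h import *
from p import *
c=cap('wrist','w10');st=bot.get_state();print(st['eef_pos'],st['clock'],st['contact_force'],st['wrist_torque'],P(-359),st['q'])
for f in(-359,-373,-387,-401,-415): print(f,rows(f,7,2))
E
```

```text
[0.57406585 0.27138933 0.20570873] 14.75 [ 0.09193402  9.12738821 -1.7686192 ] [ 1.4810342  -0.10854168  0.0417385 ] [0.57363126 0.27025345] [ 14.47468425  19.94807456  85.53031336   0.29488374  74.30087034
 103.87562159]
-359 [[0.004, -0.018, 0.0, -0.081], [0.006, -0.036, 0.0, -0.163]]
-373 [[-0.0, -0.018, 0.0, -0.081], [-0.003, -0.036, 0.0, -0.163]]
-387 [[-0.005, -0.018, 0.0, -0.081], [-0.011, -0.035, 0.0, -0.163]]
-401 [[-0.009, -0.016, 0.0, -0.081], [-0.019, -0.031, 0.0, -0.163]]
-415 [[-0.012, -0.013, 0.0, -0.081], [-0.026, -0.025, 0.0, -0.163]]
```

View pics/w10.png

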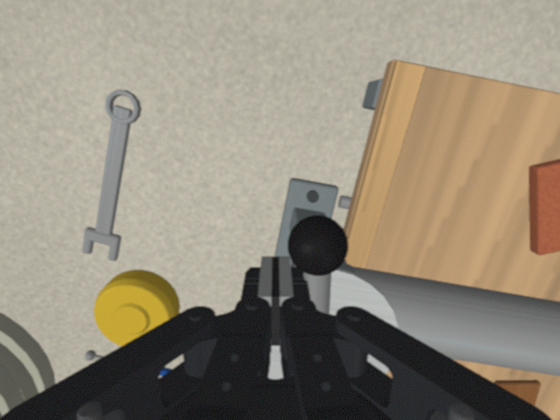

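carry_out(
  increments=[
    [0, 0, 0, 0],
    [0, 0, 0, 0],
  ],
)

```text
clock: 14.95
eef_pos: [0.5738, 0.2715, 0.2057]
ee_rot: [[0.021, 0.003, 1.0], [-1.0, 0.004, 0.021], [-0.004, -1.0, 0.003]]
contact_force: [2.0, 8.3, -2.2]
finger_gap: 0.0001
```

carry_out(
  increments=[
    [0.002, -0.009, 0, -0.04],
    [0.004, -0.018, 0, -0.081],
    [0.004, -0.018, 0, -0.081],
  ],
)

```text
clock: 15.25
eef_pos: [0.5763, 0.2631, 0.2058]
ee_rot: [[-0.102, 0.004, 0.995], [-0.995, 0.005, -0.102], [-0.006, -1.0, 0.003]]
contact_force: [3.9, 10.1, -3.5]
finger_gap: -0.0003
```

```bash
python3 - <<'E'
from h import *
st=bot.get_state();print(st['eef_pos'],st['clock'],st['contact_force'],st['wrist_torque'])
cap('side','s11')
E
```

```text
[0.57625096 0.26311688 0.20581555] 15.25 [ 3.88619526 10.05443135 -3.47337209] [ 1.64007908 -0.57410533  0.05938068]
```

carry_out(
  increments=[
    [0.001, -0.008, 0, -0.035],
    [0.001, -0.008, 0, -0.035],
    [0.001, -0.008, 0, -0.035],
    [0.001, -0.008, 0, -0.035],
  ],
)

```text
clock: 15.7
eef_pos: [0.5769, 0.2592, 0.2058]
ee_rot: [[-0.152, 0.005, 0.988], [-0.988, 0.005, -0.152], [-0.006, -1.0, 0.004]]
contact_force: [4.5, 10.1, -4.1]
finger_gap: 0.0
```

```bash
python3 - <<'E'
from h import *
st=bot.get_state();print(st['eef_pos'],st['clock'],st['contact_force'],st['wrist_torque'])
E
```

```text
[0.57694221 0.2592285  0.20584481] 15.7 [ 4.45212411 10.13155925 -4.1341    ] [ 1.73751614 -0.73169768  0.04270439]
```

carry_out(
  increments=[
    [0.005, 0.02, 0, 0],
    [0.005, 0.06, 0, 0],
    [0.005, 0.06, 0.08, 0],
    [0.005, 0.06, 0.16, 0],
    [0.005, 0.06, 0.3, 0.08],
    [0, 0.06, 0.3, 0.16],
    [0, 0.06, 0.3, 0.24],
    [0, 0.06, 0.3, 0.32],
  ],
)

```text
clock: 16.5
eef_pos: [0.5762, 0.2867, 0.3571]
ee_rot: [[0.324, 0.004, 0.946], [-0.946, 0.001, 0.324], [0.001, -1.0, 0.004]]
contact_force: [-0.4, 0.3, 0.0]
finger_gap: 0.0002
```

carry_out(
  increments=[
    [-0.05, -0.02, 0, 0.09],
    [-0.1, -0.04, 0, 0.18],
    [-0.15, -0.06, 0, 0.27],
    [-0.15, -0.082, 0, 0.36],
    [-0.15, -0.082, 0, 0.45],
    [-0.15, -0.082, 0, 0.54],
    [-0.15, -0.082, 0, 0.63],
    [-0.15, -0.082, 0, 0.72],
  ],
)

```text
clock: 17.3
eef_pos: [0.5008, 0.2455, 0.3555]
ee_rot: [[0.987, 0.001, 0.16], [-0.16, -0.0, 0.987], [0.001, -1.0, -0.0]]
contact_force: [1.0, 0.2, 0.2]
finger_gap: -0.0003
```

carry_out(
  increments=[
    [0, 0, 0, 0.09],
    [0, 0, 0, 0.18],
    [0, 0, 0, 0.27],
    [0, 0, 0, 0.36],
    [0, 0, 0, 0.45],
    [0, 0, 0, 0.464],
    [0, 0, 0, 0.464],
    [0, 0, 0, 0.464],
  ],
)

```text
clock: 18.1
eef_pos: [0.5008, 0.2457, 0.3548]
ee_rot: [[0.866, 0.0, -0.5], [0.5, -0.0, 0.866], [0.0, -1.0, -0.0]]
contact_force: [0.1, 0.4, 0.5]
finger_gap: -0.0
```

```bash
python3 - <<'E'
from h import *
c=cap('wrist','w12');st=bot.get_state();print(st['eef_pos'],st['clock'],np.degrees(np.arctan2(st['ee_rot'][1][0],st['ee_rot'][0][0])))
cap('side','s12')
E
```

```text
[0.50074551 0.24568473 0.35466862] 18.15 30.04580558192901
```

View pics/w12.png

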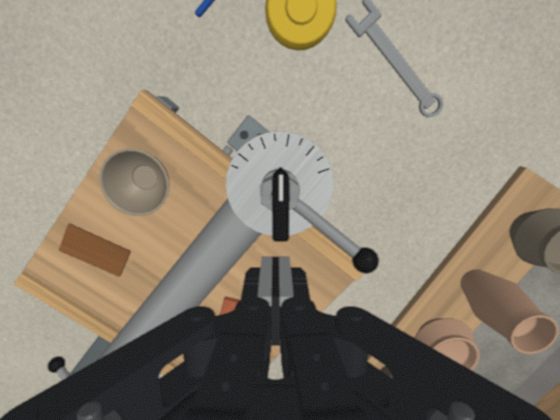

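View pics/s12.png

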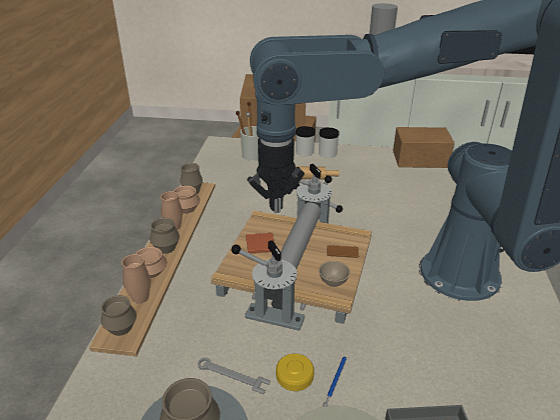

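```bash
python3 - <<'E'
from h import *
c=load('w12'); wline(c,(250,160,310,250),(281,190))
b=onz(c,366,260,.210)[:2];A=np.array([.502,.2485]);print(b,np.linalg.norm(b-A),np.degrees(np.arctan2(*(b-A)[::-1])))
c=load('w6');b=onz(c,370.5,252,.210)[:2];A=np.array([.437,-.144]);print('right',b,np.linalg.norm(b-A),np.degrees(np.arctan2(*(b-A)[::-1])))
E
```

```text
90 [ 228  114   41  219 8626] [0.4958481  0.26319339] 120.37806229399358
110 [ 230  116   37  214 7548] [0.49585512 0.26321689] 120.38841968039699
130 [ 233  118   31  210 6167] [0.49585011 0.26326663] 120.33790062650928
150 [ 236  121   25  204 4969] [0.49583047 0.26324775] 120.31756146768066
[0.60126058 0.23807102] 0.09980694137173664 -5.997873091140011
right [ 0.53602442 -0.14489232] 0.09902844079009818 -0.5162839817594616
```

```bash
python3 -c "
from cell import bot
print(bot.hand_in(), bot.get_state()['clock'])"
```

```text
the job is handed in; nothing more can be done
the job is handed in; nothing more can be done
```

The job is handed in. The left handle now points the same way as the right one, and the left jam nut is down on its boss and nipped tight. It took about 18 s of the 64 s allowed.

- **Handle:** I pinched the left handle and turned it 33° clockwise. In the last picture its nose points at 120.3° in the world frame, and the right one measured 120.1°. A picture taken before I ran the nut gave 119.4° for the left one, so the measurement is good to about 1°.
- **Jam nut:** I pushed its lever round clockwise with the closed fingers, through about 237°. The push was about 2–3 N while it ran freely. It rose to about 8 N where the nut met the boss and about 11 N at the end.
- **Tightness:** I estimate a nip of about 0.3 rad, and at least 0.17 rad, against the 0.12 rad needed. This comes from the force and how far the lever travelled, not from a direct reading. The final lever angle differs slightly between the camera (−6°) and the finger position (about −9°).
- **Everything else:** I touched nothing at the right-hand end, and the last pictures show the loose items looking undisturbed. The gripper was well above everything, touching nothing, when I handed in.

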